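# Change the board that is out for inspection

## Task

Two board trays slide in rails under clear covers, and only one may be out at a time. First push the tray with the relay board fully home; then hook a fingertip behind the upright lip of the tray with the display board (the larger green one) and draw it out as far as it goes. Use only the fingertips: do not pinch the lips, leave the other things on the desk where they lie, and finish clear of the trays.

Things in the scene. Friction and masses are not known exactly. Their poses are not given: they have to be found in the camera images.
- display_station: Fixed tray station of the display board (55 x 80 x 15 mm green circuit board with a long white connector block). Origin: under the cover's centre, on the desk; the tray draws out along local -x; z up. Base y +-56 mm, x -85 to +42 mm; rigid clear cover x -38 to +38 mm, top 44 mm high. Stands left or right, turned up to 0.3 rad.
- display_tray (a joint): How far this tray is out, m: 0 = home at the rear stop, 0.07 = fully out at the front stop. Starts 0 to 0.012. Friction about 1.5 N, no spring or catch: it stays where left; it cannot be lifted or turned. Its board is fastened in it. Tray floor 13 mm above the desk, side walls to 19 mm.
- display_lip (a point): Centre of the top edge of this tray's upright lip, 42 mm above the desk; moves with the tray, axes as the station's. Lip 92 mm wide (y), 6 mm thick (3 mm either side of this point). Tray home: 90 mm in front of the station's origin, with an open gap of 49 mm between lip and cover for a fingertip from above; the gap grows as the tray comes out.
- display_lip_front: The outer half (towards -x), bare aluminium, of the display tray's lip: a 3 x 92 x 32 mm plate. Origin: its centre. Moves with the tray, axes as the station's.
- display_lip_back: The inner half (towards +x, the cover), grey, of the display tray's lip: a 3 x 92 x 32 mm plate. Origin: its centre. Moves with the tray, axes as the station's.
- relay_station: Fixed tray station of the relay board (22 x 60 x 14 mm circuit board with a row of four pale relays and one blue one). Origin: under the cover's centre, on the desk; the tray draws out along local -x; z up. Base y +-56 mm, x -85 to +42 mm; rigid clear cover x -38 to +38 mm, top 44 mm high. Stands left or right, turned up to 0.3 rad.
- relay_tray (a joint): How far this tray is out, m: 0 = home at the rear stop, 0.07 = fully out at the front stop. Starts 0.03 to 0.06. Friction about 1.5 N, no spring or catch: it stays where left; it cannot be lifted or turned. Its board is fastened in it. Tray floor 13 mm above the desk, side walls to 19 mm.
- relay_lip (a point): Centre of the top edge of this tray's upright lip, 42 mm above the desk; moves with the tray, axes as the station's. Lip 92 mm wide (y), 6 mm thick (3 mm either side of this point). Tray home: 90 mm in front of the station's origin, with an open gap of 49 mm between lip and cover for a fingertip from above; the gap grows as the tray comes out.
- relay_lip_front: The outer half (towards -x), bare aluminium, of the relay tray's lip: a 3 x 92 x 32 mm plate. Origin: its centre. Moves with the tray, axes as the station's.
- relay_lip_back: The inner half (towards +x, the cover), grey, of the relay tray's lip: a 3 x 92 x 32 mm plate. Origin: its centre. Moves with the tray, axes as the station's.
- purple_reel: Purple reel of braid, 38 mm across, 10 mm tall, loose, on the desk between the stations. Bystander. Origin: centre of its underside.
- green_reel: Green reel of braid, 38 mm across, 10 mm tall, loose, near the front edge. Bystander. Origin: centre of its underside.
- cutter: Orange-handled flush cutter, 103 x 36 x 11 mm, loose, near the front edge. Bystander. Origin: centre of its underside.
- pump: Blue desoldering pump, 172 x 21 x 21 mm, loose, near the front edge. Bystander. Origin: centre of its underside.
- iron_tip: Soldering-tip cartridge, a 95 x 9 x 9 mm metal rod with a small coloured band, loose, front left. Bystander. Origin: centre of its underside.

How it is judged:
By the outcome, as a careful person would: the job done as asked, in the order asked, and still so for the second after the job is handed in, with the robot touching nothing.
It also fails if it takes over 40 s, if anything falls off the work surface, if the arm or the gripper's body presses on something with over 40 N, if the wrist force passes 120 N, or if a joint passes its speed limit or range.

## Robot

A 6-joint arm with a two-finger parallel gripper is mounted at the origin on a cart in front of the work surface, level with it; the furniture and walls round the work are solid. World frame = base frame: x ahead of the robot, y to its left, z up, the work surface at z = 0. Lengths are in m, angles in rad, forces in N, time in s.
With the tool pointing down it reaches from about 0.15 to 0.775 m from the base axis. Payload 6.1 kg.
Tool frame: the origin (TCP) lies between the finger pads; the fingertips stand 14 mm ahead of it and the grasp point (between the pads) lies 5 mm behind it (manip.tcp_to_tips is the distance from the TCP to the fingertips, in m); z points along the fingers, y is the line along which they close (so a half turn about z gives the same grasp; the last joint's range is limited). The gripper opens to 85 mm and grips with 20 to 120 N. Pads are 22 mm wide; open, the fingers measure 114 mm over their backs; the gripper's body (76 mm by 85 mm) begins 54 mm behind the grasp point. The pads swing forward as they close: fully open they stand 13 mm farther back than shut.
Start: joints at [-1.265, 0.126, -0.04, 1.405, 0, 1.571], TCP at [0.158, -0.501, 0.21] pointing down, gripper open.
Joint ranges: [-2.72, 2.72], [-0.95, 1.95], [-1.27, 1.35], [-1.78, 2.02], [-1.46, 1.47], [-3.14, 3.14]. Speed limits (rad/s): [2.39, 2.39, 3.01, 3.14, 3.14, 3.14].

## Interface

Orientations are given as a unit quaternion [w, x, y, z].
In Python, from bench import manip, optics, ticket, models gives the robot as it stands.
- The arm moves only by the shell command python3 -m creep 'ROWS' [FORCE]. ROWS is JSON, one flat list of numbers, 7 for each row, row after row: the turn, a rotation vector about the tool's x, y, z in rad, then the shift along the tool's x, y, z in cm, then the opening, from 0 (shut) to 1 (fully open). In form: [rx, ry, rz, dx, dy, dz, grip, rx, ry, rz, dx, dy, dz, grip, ...]. A call has 1 to 10 rows; each row shifts and turns the commanded pose from where the row before left it, along the tool's axes as they then stand; what a row does not reach is not made up. A row lasts 1/12 s, in which the tool goes at most 41.7 mm and 7.16 degrees, less where a joint would pass 70% of its speed; a pose out of reach is approached as far as the arm can. A call with a gripper value outside its range is refused whole. The fingers move at their own pace and stop on an object; FORCE is the grip in N (left out, the last holds). Time passes only in rows, so rows that do not move let the fingers close. It gives the time, the measured TCP pose, the force, the opening and the grip force at its end, in the units of the state.
- manip.observe(): the state, without advancing time (a new reading comes with each control period).
- optics.read_camera(name): name is "scene" or "top" or "wrist"; returns (picture, depth): 480x640x3 uint8, red, green, blue; 480x640 float32, m along the optical axis (not along the pixel's ray), 0 where there is no reading.
- optics.calibration(name): a dict with "intrinsics" (3x3 intrinsics, pixels), "pose" (4x4, takes a point from camera to world coordinates); the wrist camera has in their place "tool_from_camera" (4x4, takes a point from camera to tool coordinates, whose origin is the TCP and whose axes are the flange's). Camera axes: x right, y down, z forward; pixel columns grow to the right and rows downward; lengths in m; the calibration is good to about 2 mm. A picture is of the moment at which its call begins: read the wrist's pose just before it. calibration takes no time and is no camera call.
- ticket.sign_off(): hands the job in; it is judged then, once.
Trained networks look in the newest picture that a camera, given by its name, has taken for a name from the list of things; names that differ only in an ending like _2 or _b are one class to them, and where a whole thing is asked for, a point or a joint stands for the part that bears it (a point fixed in the world has none). Each returns a list of dicts, best first, with "confidence" (0 to 1); they miss things now and then, are a little off and sometimes report something else, mostly with a low value. They report only what shows in the picture. A call takes as long as a camera call.
- models.boxes_of(camera, target): "location" ([row, column] in pixels, amid what is visible of it).
- models.pinpoint(camera, target): "location" ([row, column] in pixels: a listed point, or the origin of a listed thing).
The state is a dict: "time": time; "qpos": joint angles; "joint_vel": joint speeds; "joint_torque": joint torques, N m; "position": TCP position; "eef_rot": TCP orientation; "ft_force": force on the tool from outside, world axes, zero at the start; "wrist_torque": the same for the moment, N m; "opening": opening from 0.0 (shut) to 1.0 (fully open); "finger_force": force on a finger pad.
Only numpy, scipy, OpenCV 4.12 (cv2) and the standard library are available. Lean on these libraries where they do the work, as an engineer would, in place of code of your own. Each camera call takes 0.05 s, during which the arm holds its last target. There are 200 camera calls.

## Working session

There is one attempt and no reset: what is moved stays moved. The work goes in short steps, Python scripts to look and compute and a shell command to move; the robot and the scene stay as the last step left them, time stands still between calls to the robot, and variables do not carry over. Pictures are saved under pics/ and viewed, at most 10 in all, crops included, and the job is handed in when it is done.

```bash
mkdir -p pics
cat > h.py <<'E'
import numpy as np, cv2
from bench import manip, optics, models
def world(cam,px,depth=None,z=None):
    c=optics.calibration(cam);K=np.array(c["intrinsics"]);T=np.array(c["pose"])
    r=np.linalg.solve(K,[px[1],px[0],1.0])
    if z is not None:
        d=T[:3,:3]@r; s=(z-T[2,3])/d[2]
        return T[:3,3]+s*d
    return T[:3,:3]@(r*depth)+T[:3,3]
E
python3 - <<'E'
from h import *
s=manip.observe();print(s['position'],s['eef_rot'],s['opening'],manip.tcp_to_tips)
for cam in("top","scene"):
    p,d=optics.read_camera(cam);cv2.imwrite(f"pics/{cam}0.png",p[:,:,::-1])
    zs={"display_station":0,"relay_station":0,"display_lip":.042,"relay_lip":.042,"display_lip_front":.026,"relay_lip_front":.026,"display_lip_back":.026,"relay_lip_back":.026,"purple_reel":0,"green_reel":0,"cutter":0,"pump":0,"iron_tip":0}
    for t,z in zs.items():
        for r in models.pinpoint(cam,t)[:2]:
            print(cam,t,round(r["confidence"],2),np.round(r["location"]),np.round(world(cam,r["location"],z=z),3))
E
```

```text
[ 0.15791297 -0.50023868  0.20915975] [-7.48815934e-04  9.88337129e-01  1.52279828e-01 -1.10634154e-04] 0.9989017576879953 0.014
top display_station 0.97 [176. 382.] [ 0.637 -0.051  0.   ]
top relay_station 0.83 [186. 222.] [0.649 0.27  0.   ]
top display_lip 0.66 [215. 400.] [ 0.542 -0.067  0.042]
top display_lip 0.31 [324. 183.] [0.383 0.345 0.042]
top relay_lip 0.64 [245. 218.] [0.52  0.275 0.042]
top display_lip_front 0.75 [213. 400.] [ 0.55  -0.07   0.026]
top relay_lip_front 0.75 [243. 220.] [0.526 0.275 0.026]
top display_lip_back 0.54 [213. 399.] [ 0.55  -0.068  0.026]
top relay_lip_back 0.69 [313. 349.] [0.374 0.048 0.026]
top relay_lip_back 0.52 [241. 219.] [0.531 0.277 0.026]
top purple_reel 0.75 [205. 323.] [0.59  0.073 0.   ]
top green_reel 0.9 [323. 260.] [0.372 0.214 0.   ]
top green_reel 0.19 [323. 184.] [0.388 0.355 0.   ]
top cutter 0.73 [294. 474.] [ 0.386 -0.193  0.   ]
top pump 0.68 [310. 349.] [ 0.38   0.047 -0.   ]
top iron_tip 0.49 [326. 183.] [0.382 0.357 0.   ]
scene display_station 0.77 [204. 326.] [ 0.629 -0.027  0.   ]
scene display_lip 0.82 [198. 359.] [ 0.553 -0.059  0.042]
scene relay_lip 0.83 [272. 255.] [0.529 0.277 0.042]
scene display_lip_front 0.78 [203. 361.] [ 0.549 -0.063  0.026]
scene display_lip_front 0.46 [217. 449.] [ 0.37  -0.163  0.026]
scene relay_lip_front 0.91 [281. 252.] [0.527 0.289 0.026]
scene display_lip_back 0.42 [203. 366.] [ 0.541 -0.07   0.026]
scene relay_lip_back 0.45 [279. 254.] [0.528 0.284 0.026]
scene purple_reel 0.63 [230. 308.] [0.59  0.073 0.   ]
scene green_reel 0.76 [320. 336.] [0.351 0.229 0.   ]
scene cutter 0.75 [218. 449.] [ 0.386 -0.192  0.   ]
scene cutter 0.57 [272. 252.] [0.569 0.255 0.   ]
scene pump 0.89 [270. 386.] [0.374 0.053 0.   ]
scene iron_tip 0.52 [347. 272.] [0.388 0.359 0.   ]
```

Run:
```python
import cv2
a=cv2.imread("pics/top0.png")[110:350,150:550]
cv2.imwrite("pics/topc.png",cv2.resize(a,(800,480),interpolation=cv2.INTER_CUBIC))
```

```text
(no output)
```

View pics/topc.png

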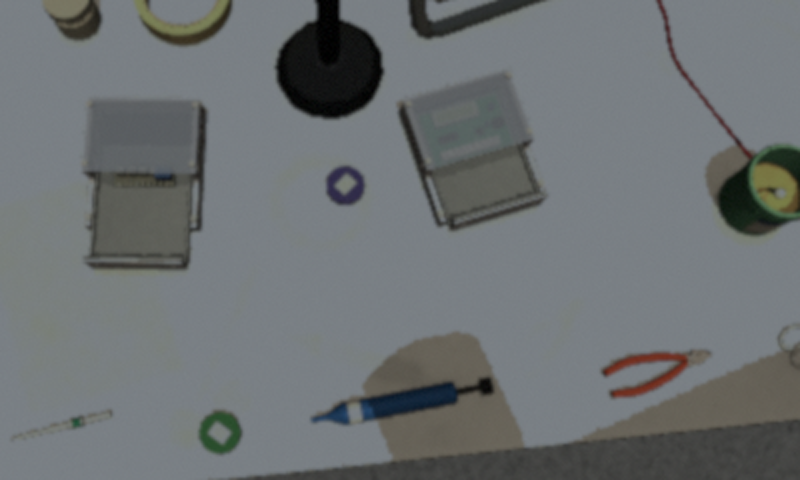

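View pics/scene0.png

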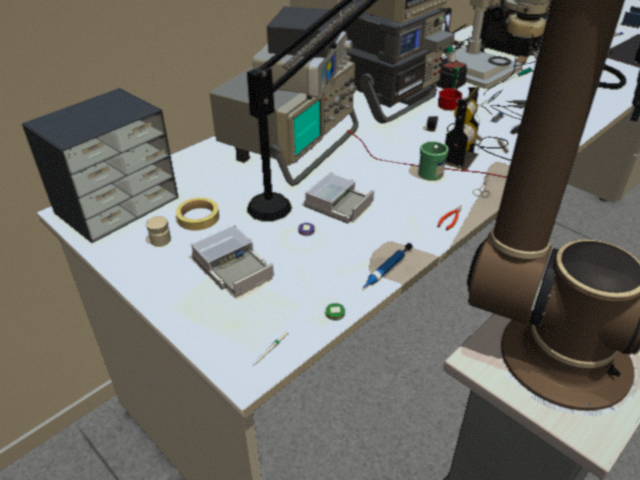

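The left station has a tray well out, with the blue relay peeking from under the cover; its lip runs (87,260)–(187,265) in the crop. The right station has the green board under its cover, with its lip at (450,225)–(543,197). This agrees with the networks. Next I'll work out the headings.

Run:
```python
from h import *
s=manip.observe()
C=lambda x,y:(110+y/2,150+x/2)
for n,ps in {"relay":[(87,260),(187,264),(90,100),(203,102),(86,172),(200,176)],"disp":[(450,223),(543,196),(402,102),(508,72),(431,165),(530,140)]}.items():
    w=[world("top",C(*p),z=.043)[:2] for p in ps]
    for i in (0,2,4):
        d=w[i]-w[i+1]; print(n,np.round(w[i],3),np.round(w[i+1],3),"mid",np.round((w[i]+w[i+1])/2,3),"len",round(np.linalg.norm(d),3),"yaw",round(np.arctan2(-d[0],d[1]),3))
```

```text
relay [0.533 0.32 ] [0.52  0.228] mid [0.527 0.274] len 0.093 yaw -0.142
relay [0.692 0.312] [0.678 0.203] mid [0.685 0.257] len 0.109 yaw -0.121
relay [0.619 0.318] [0.604 0.211] mid [0.612 0.264] len 0.108 yaw -0.138
disp [ 0.535 -0.018] [ 0.552 -0.109] mid [ 0.543 -0.064] len 0.092 yaw 0.188
disp [0.659 0.012] [ 0.679 -0.094] mid [ 0.669 -0.041] len 0.108 yaw 0.19
disp [ 0.593 -0.008] [ 0.608 -0.105] mid [ 0.6   -0.056] len 0.098 yaw 0.156
```

```bash
python3 -m creep '[0,0,0.108,0,0,0,0, 0,0,0.108,0,0,0,0, 0,0,0.108,0,0,0,0, 0,0,0.107,0,0,0,0, 0,0,0,1.04,-3.7,0,0, 0,0,0,1.04,-3.7,0,0, 0,0,0,1.04,-3.7,0,0, 0,0,0,1.04,-3.7,0,0, 0,0,0,1.04,-3.7,0,0, 0,0,0,1.04,-3.7,0,0]' 20
python3 -m creep '[0,0,0,1.04,-3.7,0,0, 0,0,0,1.04,-3.7,0,0, 0,0,0,1.04,-3.7,0,0, 0,0,0,1.04,-3.7,0,0, 0,0,0,1.04,-3.7,0,0, 0,0,0,1.04,-3.7,0,0, 0,0,0,1.04,-3.7,0,0, 0,0,0,1.04,-3.7,0,0, 0,0,0,1.04,-3.7,0,0, 0,0,0,1.04,-3.7,0,0]'
python3 -m creep '[0,0,0,1.04,-3.7,0,0, 0,0,0,1.04,-3.7,0,0, 0,0,0,1.04,-3.7,0,0, 0,0,0,1.04,-3.7,0,0, 0,0,0,1.04,-3.7,0,0, 0,0,0,1.04,-3.7,0,0, 0,0,0,0,0,0,0, 0,0,0,0,0,0,0]'
cat >> h.py <<'E'
from scipy.spatial.transform import Rotation as R
def go(x,y,z,yaw):
    s=manip.observe();q=s["eef_rot"];r=R.from_quat(np.roll(q,-1))
    t=R.from_euler("z",yaw)*R.from_euler("x",np.pi)
    print("t",s["time"],"pos",np.round(s["position"],4),"f",np.round(s["ft_force"],1),"turn",np.round((r.inv()*t).as_rotvec(),3),"shift in turned axes cm",np.round(t.inv().apply(np.array([x,y,z])-s["position"])*100,2))
E
python3 - <<'E'
from h import *
go(.486,.280,.039,-.125)
K=optics.calibration("wrist");p,d=optics.read_camera("wrist");cv2.imwrite("pics/w1.png",p[:,:,::-1])
s=manip.observe();r=R.from_quat(np.roll(s["eef_rot"],-1)).as_matrix()
T=np.eye(4);T[:3,:3]=r;T[:3,3]=s["position"];T=T@np.array(K["tool_from_camera"])
for t,z in {"relay_lip":.042,"relay_lip_front":.026,"relay_station":0}.items():
    for m in models.pinpoint("wrist",t)[:1]:
        v=T[:3,:3]@np.linalg.solve(np.array(K["intrinsics"]),[m["location"][1],m["location"][0],1]);
        print(t,m["confidence"],m["location"],T[:3,3]+v*(z-T[2,3])/v[2])
E
```

```text
time: 2.23
position: [0.2478, -0.2865, 0.21]
eef_rot: [0.0, 0.998, -0.063, 0.0]
ft_force: [0.3, 0.7, -0.2]
opening: -0.001
finger_force: 0.0
time: 3.07
position: [0.3896, -0.0016, 0.2122]
eef_rot: [-0.028, 0.999, -0.025, 0.0]
ft_force: [0.1, -0.8, -0.5]
opening: 0.002
finger_force: 0.0
time: 3.73
position: [0.453, 0.0945, 0.2337]
eef_rot: [-0.076, 0.996, 0.051, -0.005]
ft_force: [-0.6, -0.2, -0.4]
opening: 0.002
finger_force: 0.0
t 3.7333 pos [0.453  0.0945 0.2337] f [-0.6 -0.2 -0.4] turn [-0.152  0.02   0.226] shift in turned axes cm [  0.96 -18.81  19.47]
relay_lip 0.84 [91.1, 161.5] [0.53093242 0.2772461  0.042     ]
relay_lip_front 0.82 [93.6, 167.3] [0.52886839 0.28037592 0.026     ]
relay_station 0.25 [112.5, 551.9] [ 0.54832662 -0.07848249  0.        ]
```

View pics/w1.png

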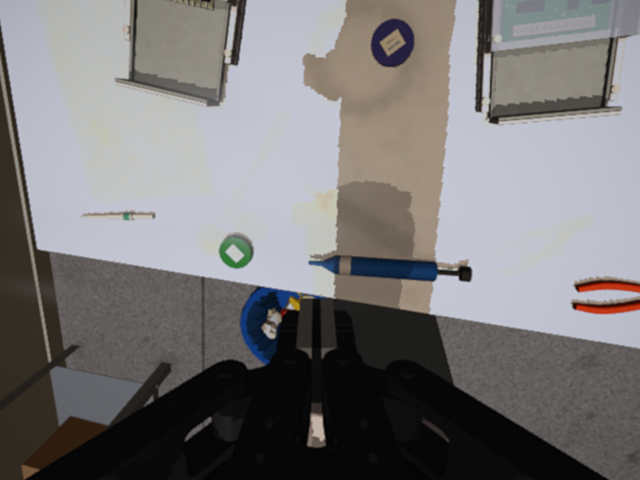

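The wrist view shows the relay tray (lip near (91,162)) and the display tray (lip near (115,555)), but the tool has drifted and tilted. I'll check the joints.

Run:
```python
from h import *
print(np.round(manip.observe()["qpos"],3))
print(np.round(manip.observe()["joint_vel"],3))
```

```text
[ 0.1    0.004 -0.126  1.443  0.153  3.141]
[ 0.002 -0.006 -0.003 -0.002  0.001  0.   ]
```

Joint 6 hit its stop, so I'll use the half-turned grasp (tool x towards the robot).

```bash
python3 -m creep '[-0.076,0.01,0,0,0,0,0, -0.076,0.01,0,0,0,0,0, 0,0,-0.12,0,0,0,0, 0,0,-0.12,0,0,0,0, 0,0,-0.12,0,0,0,0, 0,0,-0.12,0,0,0,0, 0,0,-0.12,0,0,0,0, 0,0,-0.12,0,0,0,0, 0,0,-0.12,0,0,0,0, 0,0,-0.12,0,0,0,0]'
python3 -m creep '[0,0,-0.12,0,0,0,0, 0,0,-0.12,0,0,0,0, 0,0,-0.12,0,0,0,0, 0,0,-0.12,0,0,0,0, 0,0,-0.12,0,0,0,0, 0,0,-0.12,0,0,0,0, 0,0,-0.12,0,0,0,0, 0,0,-0.12,0,0,0,0, 0,0,-0.12,0,0,0,0, 0,0,-0.12,0,0,0,0]'
python3 -m creep '[0,0,-0.12,0,0,0,0, 0,0,-0.12,0,0,0,0, 0,0,-0.12,0,0,0,0, 0,0,-0.12,0,0,0,0, 0,0,-0.12,0,0,0,0, 0,0,-0.12,0,0,0,0, 0,0,0,0,0,0,0]'
python3 -c "
from h import *
go(.487,.280,.12,3.017)"
```

```text
time: 4.77
position: [0.4549, 0.0681, 0.2342]
eef_rot: [-0.006, 0.852, 0.523, 0.013]
ft_force: [-0.5, -0.3, -0.2]
opening: 0.001
finger_force: 0.0
time: 5.6
position: [0.455, 0.0681, 0.2342]
eef_rot: [0.002, 0.408, 0.913, 0.014]
ft_force: [0.9, -0.6, -0.3]
opening: -0.002
finger_force: 0.0
time: 6.18
position: [0.455, 0.0681, 0.2342]
eef_rot: [0.007, 0.062, 0.998, 0.012]
ft_force: [-0.8, 0.5, -0.3]
opening: -0.002
finger_force: 0.0
t 6.1833 pos [0.455  0.0681 0.2342] f [-0.8  0.5 -0.3] turn [0.026 0.012 0.001] shift in turned axes cm [-0.54 21.42 11.42]
```

```bash
python3 -m creep '[0.026,0.012,0.001,0,0,0,0, 0,0,0,-0.1,3.57,0,0, 0,0,0,-0.1,3.57,0,0, 0,0,0,-0.1,3.57,0,0, 0,0,0,-0.1,3.57,0,0, 0,0,0,-0.1,3.57,0,0, 0,0,0,0,3.57,0,0, 0,0,0,0,0,3.8,0, 0,0,0,0,0,3.8,0, 0,0,0,0,0,3.8,0]'
python3 - <<'E'
from h import *
go(.487,.280,.039,3.017)
p,d=optics.read_camera("top");cv2.imwrite("pics/t2.png",cv2.resize(p[150:350,150:450,::-1],(750,500)))
E
```

```text
time: 7.02
position: [0.4877, 0.2817, 0.1189]
eef_rot: [0.001, 0.064, 0.998, -0.0]
ft_force: [-0.3, 0.9, -0.5]
opening: 0.0
finger_force: 0.0
t 7.0167 pos [0.4877 0.2817 0.1189] f [-0.3  0.9 -0.5] turn [-0.     0.001 -0.004] shift in turned axes cm [ 0.05 -0.18  7.99]
```

View pics/t2.png

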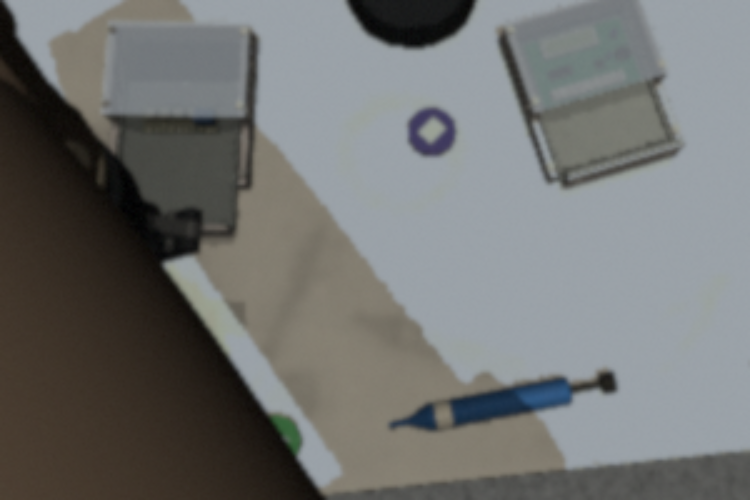

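The gripper stands in front of the relay lip and everything else is undisturbed. I'll descend and approach the lip.

```bash
python3 -m creep '[0,0,0,0,-0.18,2.7,0, 0,0,0,0,0,2.7,0, 0,0,0,0,0,2.5,0, 0,0,0,0,0,0,0, 0,0,0,-1,0,0,0, 0,0,0,-1,0,0,0, 0,0,0,-0.5,0,0,0, 0,0,0,-0.5,0,0,0, 0,0,0,-0.5,0,0,0]'
python3 -m creep '[0,0,0,-0.5,0,0,0, 0,0,0,-0.5,0,0,0, 0,0,0,-0.5,0,0,0]'
```

```text
time: 7.82
position: [0.5235, 0.2745, 0.0424]
eef_rot: [0.001, 0.064, 0.998, 0.0]
ft_force: [-0.7, -0.8, 0.6]
opening: -0.0
finger_force: 0.0
time: 8.07
position: [0.5372, 0.2723, 0.0412]
eef_rot: [-0.0, 0.063, 0.998, -0.0]
ft_force: [0.4, -0.4, -0.3]
opening: -0.002
finger_force: 0.0
```

```bash
python3 -m creep '[0,0,0,-0.3,0,0,0, 0,0,0,-0.3,0,0,0, 0,0,0,-0.2,0,0,0]'
python3 -m creep '[0,0,0,-0.2,0,0,0, 0,0,0,-0.1,0,0,0]'
python3 - <<'E'
from h import *
p,d=optics.read_camera("top");cv2.imwrite("pics/t3.png",cv2.resize(p[130:280,150:350,::-1],(800,600)))
E
```

```text
time: 8.32
position: [0.5449, 0.2713, 0.0409]
eef_rot: [-0.0, 0.063, 0.998, -0.0]
ft_force: [-0.8, -0.2, 0.7]
opening: -0.001
finger_force: 0.0
time: 8.48
position: [0.5478, 0.271, 0.041]
eef_rot: [-0.0, 0.063, 0.998, -0.0]
ft_force: [0.1, -0.2, -0.3]
opening: -0.005
finger_force: 0.0
```

View pics/t3.png

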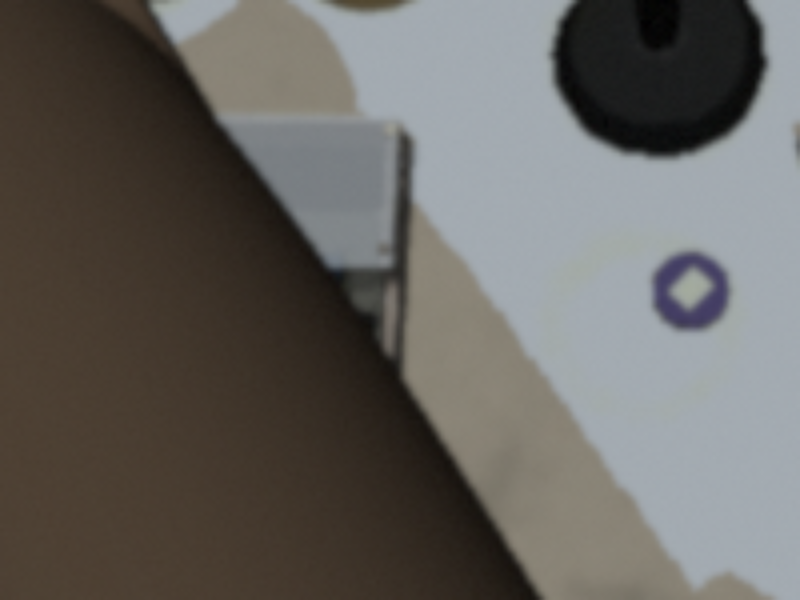

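The arm hides the lip, and there's no stop force yet. I'll keep going in small steps.

```bash
for i in 1; do python3 -m creep '[0,0,0,-0.2,0,0,0, 0,0,0,-0.2,0,0,0]'; done
python3 - <<'E'
from h import *
K=optics.calibration("wrist");p,d=optics.read_camera("wrist");cv2.imwrite("pics/w3.png",p[:,:,::-1])
E
```

```text
time: 8.7
position: [0.5516, 0.2706, 0.041]
eef_rot: [-0.0, 0.063, 0.998, -0.0]
ft_force: [0.0, -0.0, -0.1]
opening: 0.004
finger_force: 0.0
```

View pics/w3.png

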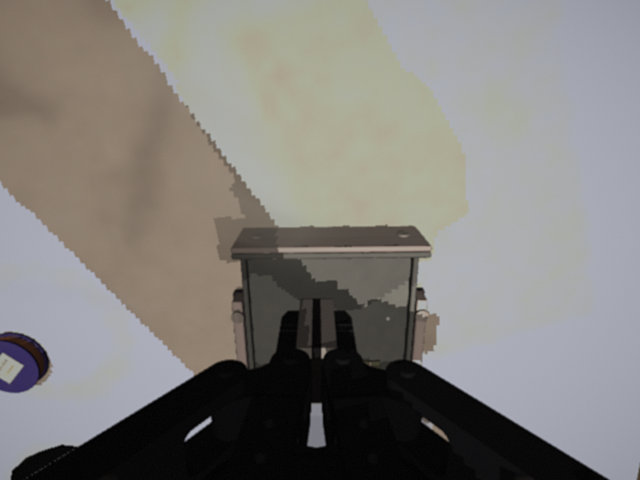

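The wrist view shows the lip (row ~240) on the robot's side of the fingers, so the fingers appear to be inside the tray. I'll measure it.

```bash
cat >> h.py <<'E'
def wristpts(ts):
    s=manip.observe();K=optics.calibration("wrist");p,d=optics.read_camera("wrist")
    T=np.eye(4);T[:3,:3]=R.from_quat(np.roll(s["eef_rot"],-1)).as_matrix();T[:3,3]=s["position"];T=T@np.array(K["tool_from_camera"])
    print("cam at",np.round(T[:3,3],3))
    Ki=np.array(K["intrinsics"])
    for t,z in ts.items():
        for m in models.pinpoint("wrist",t)[:1] if isinstance(t,str) else [dict(location=t,confidence=1)]:
            l=m["location"];v=T[:3,:3]@np.linalg.solve(Ki,[l[1],l[0],1])
            dd=d[int(l[0]),int(l[1])]
            print(t,round(m["confidence"],2),np.round(l),"z-plane",np.round(T[:3,3]+v*(z-T[2,3])/v[2],4),"depth",np.round(T[:3,3]+v*dd,4))
    return p,d
E
python3 - <<'E'
from h import *
wristpts({"relay_lip":.042,"relay_lip_front":.026,(236,332):.042,(253,236):.042,(253,428):.042,(320,320):.03,(302,315):.03})
E
```

```text
cam at [0.468 0.281 0.205]
relay_lip 0.89 [252. 330.] z-plane [0.531  0.2792 0.042 ] depth [0.5308 0.2792 0.0424]
relay_lip_front 0.97 [236. 328.] z-plane [0.5284 0.279  0.026 ] depth [0.5278 0.279  0.0276]
(236, 332) 1 [236 332] z-plane [0.5234 0.2809 0.042 ] depth [0.5278 0.2809 0.0291]
(253, 236) 1 [253 236] z-plane [0.526  0.2365 0.042 ] depth [0.5259 0.2365 0.0422]
(253, 428) 1 [253 428] z-plane [0.5371 0.3235 0.042 ] depth [0.5367 0.3233 0.0429]
(320, 320) 1 [320 320] z-plane [0.5728 0.2695 0.03  ] depth [0.541  0.2729 0.083 ]
(302, 315) 1 [302 315] z-plane [0.562  0.2683 0.03  ] depth [0.5406 0.2711 0.0697]
```

Run:
```python
from h import *
wristpts({(r,c):.03 for c in (305,328) for r in (285,292,296,300,305,312,325,340,355)})
print(optics.calibration("wrist"))
s=manip.observe();print(s)
```

```text
cam at [0.467 0.281 0.205]
(285, 305) 1 [285 305] z-plane [0.5513 0.2644 0.03  ] depth [0.5597 0.2628 0.0125]
(292, 305) 1 [292 305] z-plane [0.5552 0.2639 0.03  ] depth [0.5639 0.2622 0.0125]
(296, 305) 1 [296 305] z-plane [0.5574 0.2636 0.03  ] depth [0.566  0.262  0.0134]
(300, 305) 1 [300 305] z-plane [0.5597 0.2633 0.03  ] depth [0.5393 0.2671 0.0685]
(305, 305) 1 [305 305] z-plane [0.5625 0.2629 0.03  ] depth [0.539  0.2673 0.0732]
(312, 305) 1 [312 305] z-plane [0.5666 0.2623 0.03  ] depth [0.5397 0.2673 0.0773]
(325, 305) 1 [325 305] z-plane [0.5742 0.2613 0.03  ] depth [0.5396 0.2676 0.0867]
(340, 305) 1 [340 305] z-plane [0.5833 0.26   0.03  ] depth [0.5397 0.2678 0.0958]
(355, 305) 1 [355 305] z-plane [0.5927 0.2588 0.03  ] depth [0.539  0.2681 0.1049]
(285, 328) 1 [285 328] z-plane [0.5527 0.276  0.03  ] depth [0.561  0.2755 0.0131]
(292, 328) 1 [292 328] z-plane [0.5566 0.2755 0.03  ] depth [0.5644 0.2751 0.0147]
(296, 328) 1 [296 328] z-plane [0.5589 0.2752 0.03  ] depth [0.5675 0.2747 0.0135]
(300, 328) 1 [300 328] z-plane [0.5612 0.275  0.03  ] depth [0.5408 0.2762 0.
[... 958 characters left out ...]
e': 8.95, 'qpos': array([ 4.55945759e-01,  3.40783968e-01, -1.40388206e-01,  1.09004790e+00,
       -5.07752685e-05,  5.82710046e-01]), 'joint_vel': array([-0.00014332, -0.00153438, -0.00350617, -0.00135913,  0.00038387,
        0.00127345]), 'joint_torque': array([-3.44551401e-02, -5.56219232e+01,  3.37078464e+01, -5.86206297e-03,
       -1.74585559e-03, -4.21380455e-04]), 'position': array([0.55156105, 0.27047282, 0.04099779]), 'eef_rot': array([-1.71338796e-04,  6.33397075e-02,  9.97992002e-01, -1.27192479e-04]), 'ft_force': array([ 0.81595559, -0.01811843,  0.5739753 ]), 'wrist_torque': array([ 0.02283367, -0.02126646,  0.02646134]), 'finger_force': 0.0, 'opening': 0.0015943536986289472}
```

The tips sit at z≈0.067, well above the lip: by depth they end ~26 mm behind the reported TCP, not 14 mm ahead of it. That explains the missing contact, and the tray hasn't moved. I'll go back in front and lower further while measuring the tips.

```bash
python3 -m creep '[0,0,0,2,0,0,0, 0,0,0,2,0,0,0, 0,0,0,2,0,0,0, 0,0,0,0.2,0,0,0, 0,0,0,0,0,0.8,0, 0,0,0,0,0,0.8,0, 0,0,0,0,0,0,0]'
python3 - <<'E'
from h import *
p,d=wristpts({"relay_lip":.042,(290,305):.03,(296,305):.03,(300,305):.03,(305,305):.03,(305,328):.03})
cv2.imwrite("pics/w4.png",p[:,:,::-1])
E
```

```text
time: 9.53
position: [0.49, 0.2778, 0.023]
eef_rot: [-0.001, 0.063, 0.998, -0.001]
ft_force: [-0.4, -0.9, -0.0]
opening: 0.004
finger_force: 0.0
cam at [0.406 0.288 0.187]
(290, 305) 1 [290 305] z-plane [0.4836 0.2731 0.03  ] depth [ 4.985e-01  2.702e-01 -2.000e-04]
(296, 305) 1 [296 305] z-plane [0.4866 0.2727 0.03  ] depth [0.5015 0.2698 0.0008]
(300, 305) 1 [300 305] z-plane [0.4886 0.2724 0.03  ] depth [0.4779 0.2745 0.0504]
(305, 305) 1 [305 305] z-plane [0.4912 0.2721 0.03  ] depth [0.4778 0.2746 0.0547]
(305, 328) 1 [305 328] z-plane [0.4925 0.2826 0.03  ] depth [0.4791 0.2835 0.0544]
```

View pics/w4.png

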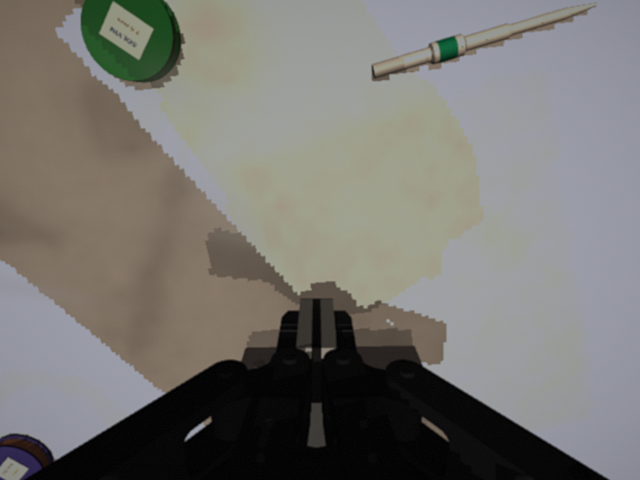

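Tips are at z≈0.05 with bare desk below. I'll lower 2.1 cm more, then push.

```bash
python3 -m creep '[0,0,0,0,0,1.1,0, 0,0,0,0,0,1,0, 0,0,0,0,0,0,0, 0,0,0,-1,0,0,0, 0,0,0,-1,0,0,0, 0,0,0,-0.5,0,0,0]'
python3 -m creep '[0,0,0,-0.3,0,0,0, 0,0,0,-0.3,0,0,0, 0,0,0,-0.3,0,0,0, 0,0,0,-0.3,0,0,0]'
python3 -m creep '[0,0,0,-0.3,0,0,0, 0,0,0,-0.3,0,0,0, 0,0,0,-0.3,0,0,0]'
```

```text
time: 10.13
position: [0.517, 0.2753, 0.0044]
eef_rot: [0.001, 0.064, 0.998, 0.0]
ft_force: [-4.5, 1.1, 0.7]
opening: -0.002
finger_force: 2.2
time: 10.47
position: [0.527, 0.2738, 0.0042]
eef_rot: [-0.0, 0.063, 0.998, 0.0]
ft_force: [-1.8, 0.9, 1.0]
opening: -0.001
finger_force: 0.8
time: 10.72
position: [0.5359, 0.2726, 0.0041]
eef_rot: [-0.0, 0.063, 0.998, -0.0]
ft_force: [-2.2, 2.5, 1.1]
opening: 0.001
finger_force: 0.8
```

```bash
python3 -m creep '[0,0,0,-0.3,0,0,0, 0,0,0,-0.2,0,0,0, 0,0,0,-0.2,0,0,0]'
python3 -m creep '[0,0,0,-0.2,0,0,0, 0,0,0,-0.1,0,0,0, 0,0,0,0,0,0,0]'
python3 -m creep '[0,0,0,-0.2,0,0,0, 0,0,0,-0.1,0,0,0, 0,0,0,0,0,0,0]'
```

```text
time: 10.97
position: [0.5429, 0.2716, 0.004]
eef_rot: [-0.0, 0.063, 0.998, -0.0]
ft_force: [-1.7, 1.1, 0.3]
opening: 0.003
finger_force: 0.8
time: 11.22
position: [0.546, 0.2711, 0.0039]
eef_rot: [0.0, 0.063, 0.998, -0.0]
ft_force: [-0.4, 0.1, -0.5]
opening: 0.001
finger_force: 0.0
time: 11.47
position: [0.5488, 0.2707, 0.0039]
eef_rot: [-0.0, 0.063, 0.998, -0.0]
ft_force: [-1.3, 0.4, 0.0]
opening: -0.001
finger_force: 0.3
```

```bash
python3 -m creep '[0,0,0,-0.2,0,0,0, 0,0,0,-0.1,0,0,0, 0,0,0,0,0,0,0]'
python3 -m creep '[0,0,0,-0.2,0,0,0, 0,0,0,-0.1,0,0,0, 0,0,0,0,0,0,0]'
python3 -m creep '[0,0,0,-0.2,0,0,0, 0,0,0,0,0,0,0]'
python3 -m creep '[0,0,0,-0.2,0,0,0, 0,0,0,0,0,0,0]'
```

```text
time: 11.72
position: [0.5488, 0.2707, 0.0039]
eef_rot: [-0.003, 0.063, 0.998, 0.0]
ft_force: [-10.1, 2.1, 5.2]
opening: 0.001
finger_force: 5.3
time: 11.97
position: [0.5487, 0.2707, 0.0038]
eef_rot: [-0.005, 0.062, 0.998, 0.0]
ft_force: [-20.6, 2.8, 12.6]
opening: 0.0
finger_force: 10.4
time: 12.13
position: [0.5487, 0.2707, 0.0039]
eef_rot: [-0.007, 0.062, 0.998, 0.001]
ft_force: [-28.1, 3.3, 17.0]
opening: 0.0
finger_force: 13.8
time: 12.3
position: [0.5487, 0.2707, 0.0038]
eef_rot: [-0.009, 0.062, 0.998, 0.001]
ft_force: [-33.3, 4.3, 20.6]
opening: -0.001
finger_force: 17.1
```

Rear stop is firm (33 N, no travel), so the relay tray is home. I'll back off, rise and check it.

```bash
python3 -m creep '[0,0,0,1.5,0,0,0, 0,0,0,2,0,0,0, 0,0,0,1,0,-2,0, 0,0,0,0,0,-3,0, 0,0,0,0,0,-3.5,0, 0,0,-0.1,0,-3.5,-2,0, 0,0,-0.1,0,-3.5,0,0, 0,0,-0.105,0,-3.5,0,0, 0,0,0,0,0,0,0]'
python3 - <<'E'
from h import *
go(.52,-.068,.12,.18+np.pi)
p,d=optics.read_camera("top")
for t,z in {"relay_lip":.042,"relay_lip_front":.026,"display_lip":.042,"display_lip_front":.026}.items():
    for r in models.pinpoint("top",t)[:1]: print(t,round(r["confidence"],2),np.round(world("top",r["location"],z=z),3))
E
```

```text
time: 13.05
position: [0.5116, 0.1661, 0.1101]
eef_rot: [0.001, -0.089, 0.996, -0.001]
ft_force: [-0.2, 0.3, -0.3]
opening: -0.001
finger_force: 0.0
t 13.05 pos [0.5116 0.1661 0.1101] f [-0.2  0.3 -0.3] turn [-0.003  0.001 -0.001] shift in turned axes cm [  3.36 -23.18  -0.99]
display_lip 0.73 [ 0.551 -0.071  0.042]
display_lip_front 0.53 [ 0.545 -0.068  0.026]
```

```bash
python3 -m creep '[0,0,0,0.5,-3.3,0,0, 0,0,0,0.5,-3.3,0,0, 0,0,0,0.5,-3.3,0,0, 0,0,0,0.5,-3.3,0,0, 0,0,0,0.5,-3.3,-0.5,0, 0,0,0,0.5,-3.3,-0.5,0, 0,0,0,0.4,-3.4,0,0, 0,0,0,0,0,0,0]'
python3 - <<'E'
from h import *
p,d=wristpts({"display_lip":.042,"display_lip_front":.026,"display_station":0,(297,317):.1,(305,317):.1})
cv2.imwrite("pics/w5.png",p[:,:,::-1])
go(.570,-.060,.12,.18+np.pi)
p,d=optics.read_camera("top")
for t,z in {"relay_lip":.042,"relay_lip_front":.026,"relay_station":0,"display_lip":.042,"display_station":0}.items():
    for r in models.pinpoint("top",t)[:1]: print(t,round(r["confidence"],2),np.round(world("top",r["location"],z=z),3))
E
```

```text
time: 13.97
position: [0.5197, -0.0674, 0.1192]
eef_rot: [0.0, -0.087, 0.996, -0.001]
ft_force: [0.9, -0.3, 0.2]
opening: -0.001
finger_force: 0.0
cam at [ 0.436 -0.082  0.283]
display_lip 0.71 [276. 312.] z-plane [ 0.5456 -0.0663  0.042 ] depth [ 0.5453 -0.0664  0.0427]
display_lip_front 0.69 [268. 312.] z-plane [ 0.5463 -0.0663  0.026 ] depth [ 0.5435 -0.0667  0.0326]
display_station 0.54 [267. 312.] z-plane [ 0.5571 -0.065   0.    ] depth [ 0.5432 -0.067   0.0325]
(297, 317) 1 [297 317] z-plane [ 0.5309 -0.0653  0.1   ] depth [ 0.5759 -0.0573  0.0133]
(305, 317) 1 [305 317] z-plane [ 0.5357 -0.0645  0.1   ] depth [ 0.5082 -0.0693  0.1503]
t 14.1667 pos [ 0.5189 -0.0625  0.1187] f [-1.1  0.8 -0.5] turn [ 0.    -0.001 -0.001] shift in turned axes cm [-5.07 -0.67 -0.13]
relay_lip 0.71 [0.559 0.273 0.042]
relay_lip_front 0.83 [0.565 0.278 0.026]
relay_station 0.88 [0.652 0.273 0.   ]
display_lip 0.6 [ 0.542 -0.065  0.042]
display_station 0.89 [ 0.642 -0.043  0.   ]
```

View pics/w5.png

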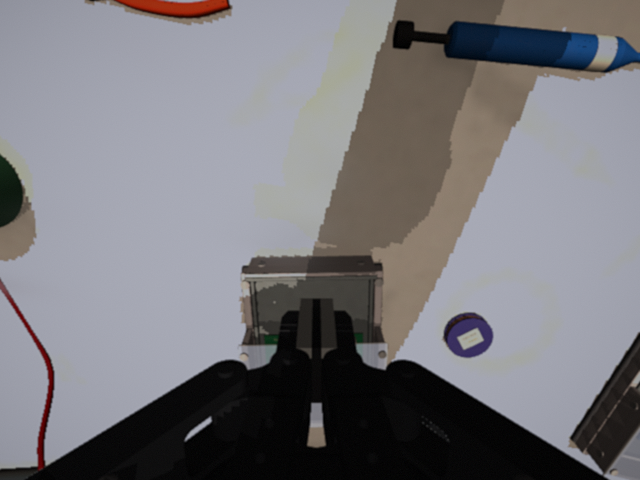

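The display lip is level in the picture at row ~272, columns 243–383, with the gap behind it clear. By the top camera the relay lip is 9 cm in front of its station, so it is home. Moving over the gap and descending.

```bash
python3 -m creep '[0,0,0,-2.7,-0.4,0,0, 0,0,0,-2.5,-0.4,0,0, 0,0,0,0,0,0,0, 0,0,0,0,0,3.2,0, 0,0,0,0,0,3.2,0, 0,0,0,0,0,0,0]'
python3 - <<'E'
from h import *
wristpts({"display_lip":.042,(305,317):.1})
go(.572,-.0615,.004,.18+np.pi)
E
python3 -m creep '[0,0,0,0,0,1.2,0, 0,0,0,0,0,1.2,0, 0,0,0,0,0,1,0, 0,0,0,0,0,0,0]'
```

```text
time: 14.97
position: [0.5672, -0.0615, 0.0492]
eef_rot: [-0.005, -0.089, 0.996, 0.001]
ft_force: [-1.2, -1.2, -1.3]
opening: 0.001
finger_force: 0.0
cam at [ 0.485 -0.077  0.214]
display_lip 0.83 [246. 313.] z-plane [ 0.546 -0.067  0.042] depth [ 0.5459 -0.067   0.0422]
(305, 317) 1 [305 317] z-plane [ 0.5457 -0.0655  0.1   ] depth [ 0.5554 -0.0637  0.0816]
t 15.0667 pos [ 0.5699 -0.0619  0.0545] f [ 0.9 -1.4 -0.1] turn [ 0.001 -0.003 -0.001] shift in turned axes cm [-0.21  0.01  5.05]
time: 15.4
position: [0.5711, -0.0622, 0.021]
eef_rot: [-0.0, -0.089, 0.996, -0.0]
ft_force: [-0.7, -0.3, -0.2]
opening: 0.0
finger_force: 0.0
```

```bash
python3 -m creep '[0,0,0,0,0,0.9,0, 0,0,0,0,0,0.8,0, 0,0,0,0,0,0,0]'
python3 -m creep '[0,0,0,0.5,0,0,0, 0,0,0,0.5,0,0,0, 0,0,0,0.4,0,0,0, 0,0,0,0.4,0,0,0, 0,0,0,0.4,0,0,0, 0,0,0,0.4,0,0,0]'
```

```text
time: 15.65
position: [0.5707, -0.0622, 0.0029]
eef_rot: [-0.001, -0.089, 0.996, 0.0]
ft_force: [-0.1, 0.5, -0.4]
opening: -0.001
finger_force: 0.0
time: 16.15
position: [0.5458, -0.0671, 0.0044]
eef_rot: [0.0, -0.089, 0.996, -0.0]
ft_force: [2.5, -0.1, -0.9]
opening: 0.001
finger_force: 0.8
```

```bash
python3 -m creep '[0,0,0,0.5,0,0,0, 0,0,0,0.5,0,0,0, 0,0,0,0.5,0,0,0, 0,0,0,0.5,0,0,0, 0,0,0,0.5,0,0,0, 0,0,0,0.5,0,0,0, 0,0,0,0.4,0,0,0, 0,0,0,0.4,0,0,0, 0,0,0,0.4,0,0,0]'
python3 -m creep '[0,0,0,0.3,0,0,0, 0,0,0,0.3,0,0,0, 0,0,0,0,0,0,0]'
python3 -m creep '[0,0,0,0.3,0,0,0, 0,0,0,0.2,0,0,0, 0,0,0,0,0,0,0]'
```

```text
time: 16.9
position: [0.5041, -0.0744, 0.0041]
eef_rot: [-0.0, -0.089, 0.996, -0.0]
ft_force: [2.3, -0.7, 0.4]
opening: -0.001
finger_force: 0.8
time: 17.15
position: [0.4977, -0.0754, 0.0039]
eef_rot: [-0.001, -0.089, 0.996, 0.0]
ft_force: [0.2, 0.4, -0.5]
opening: 0.005
finger_force: 0.0
time: 17.4
position: [0.4937, -0.0761, 0.004]
eef_rot: [0.0, -0.089, 0.996, 0.0]
ft_force: [2.0, 0.7, -0.3]
opening: -0.003
finger_force: 1.4
```

```bash
python3 -m creep '[0,0,0,0.2,0,0,0, 0,0,0,0.2,0,0,0, 0,0,0,0,0,0,0]'
python3 -m creep '[0,0,0,0.2,0,0,0, 0,0,0,0.2,0,0,0, 0,0,0,0,0,0,0]'
python3 -m creep '[0,0,0,0.2,0,0,0, 0,0,0,0.1,0,0,0, 0,0,0,0,0,0,0]'
```

```text
time: 17.65
position: [0.4938, -0.0761, 0.0044]
eef_rot: [0.004, -0.089, 0.996, 0.001]
ft_force: [15.0, 3.8, -10.9]
opening: 0.0
finger_force: 7.8
time: 17.9
position: [0.4938, -0.076, 0.0048]
eef_rot: [0.007, -0.09, 0.996, 0.002]
ft_force: [27.3, 6.5, -21.4]
opening: -0.002
finger_force: 14.2
time: 18.15
position: [0.4939, -0.0761, 0.0049]
eef_rot: [0.01, -0.09, 0.996, 0.002]
ft_force: [38.4, 8.6, -30.1]
opening: -0.001
finger_force: 19.1
```

Front stop is firm. I'll ease off away from the lip, lift, and check.

```bash
python3 -m creep '[0,0,0,-1,0,0,0, 0,0,0,-1.5,0,0,0, 0,0,0,-1.5,0,0,0, 0,0,0,0,0,0,0, 0,0,0,0,0,-3,0, 0,0,0,0,0,-4,0, 0,0,0,0,0,-4,0, 0,0,0,0,0,-4,0, 0,0,0,0,-4,0,0, 0,0,0,0,-4,0,0]'
python3 -m creep '[0,0,0,0,-4,0,0, 0,0,0,0,-4,0,0, 0,0,0,0,-4,0,0, 0,0,0,0,-4,0,0, 0,0,0,0,-4,0,0, 0,0,0,0,0,0,0]'
python3 - <<'E'
from h import *
p,d=optics.read_camera("top");cv2.imwrite("pics/t6.png",cv2.resize(p[110:350,150:550,::-1],(800,480),interpolation=cv2.INTER_CUBIC))
for t,z in {"relay_lip":.042,"relay_lip_front":.026,"relay_station":0,"display_lip":.042,"display_station":0}.items():
    for r in models.pinpoint("top",t)[:1]: print(t,round(r["confidence"],2),np.round(world("top",r["location"],z=z),3))
E
```

```text
time: 18.98
position: [0.5373, -0.1497, 0.1576]
eef_rot: [0.002, -0.091, 0.996, -0.001]
ft_force: [1.0, 0.5, -1.0]
opening: 0.001
finger_force: 0.0
time: 19.48
position: [0.5708, -0.3527, 0.1518]
eef_rot: [-0.002, -0.086, 0.996, -0.0]
ft_force: [-1.0, 2.0, -0.8]
opening: 0.001
finger_force: 0.0
relay_lip 0.72 [0.563 0.272 0.042]
relay_lip_front 0.54 [0.562 0.277 0.026]
relay_station 0.58 [0.654 0.27  0.   ]
display_lip 0.98 [ 0.476 -0.078  0.042]
display_station 0.72 [ 0.64 -0.05  0.  ]
```

View pics/t6.png

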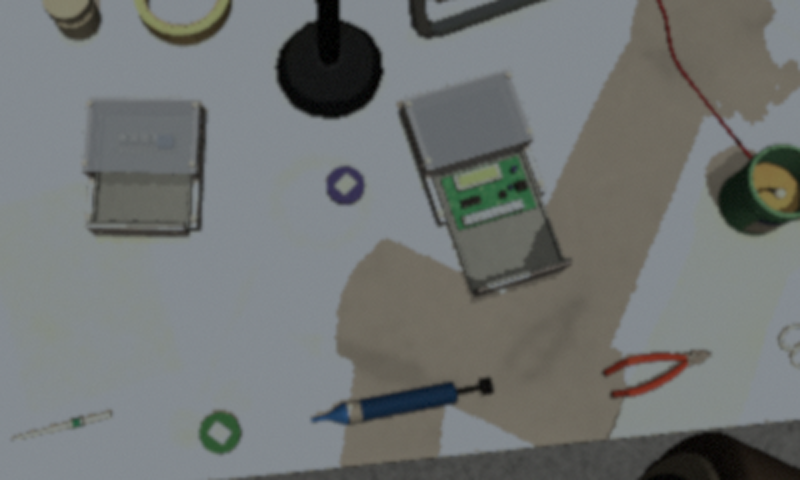

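The relay tray is home, the display tray is fully out, and the bystanders are where they were. A last check that nothing touches the arm, then I'll hand in.

```bash
python3 -m creep '[0,0,0,0,0,-3,0, 0,0,0,0,0,0,0]'; python3 -c "
from bench import ticket,manip
s=manip.observe();print(s['ft_force'])
if abs(s['ft_force']).max()<3: print(ticket.sign_off())"
```

```text
time: 19.95
position: [0.5727, -0.3457, 0.189]
eef_rot: [0.002, -0.09, 0.996, -0.002]
ft_force: [0.5, -0.4, 1.4]
opening: -0.003
finger_force: 0.0
[ 0.47874837 -0.41411366  1.37317766]
the job is handed in; nothing more can be done
None
```

The relay tray was pushed home to its rear stop, then the display tray was drawn out to its front stop with the shut fingertips; the top camera confirms both, the bystanders look unmoved, and I handed the job in at about 20 s with the arm clear.

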